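# Sweep the loose nuts off the probing frame's base plate

### The arm

A 6-joint arm with a two-finger parallel gripper is mounted at the origin on the work surface. World frame = base frame: x ahead of the robot, y to its left, z up, the work surface at z = 0. Lengths are in m, angles in degrees, forces in N, time in s.
With the tool pointing down it reaches from about 0.275 to 0.825 m from the base axis. Payload 5.2 kg.
Tool frame: the origin (TCP) lies at the very end of the fingers, on their centre line; the grasp point (between the pads) lies 19 mm behind it; z points along the fingers, y is the line along which they close (so a half turn about z gives the same grasp; the last joint's range is limited). The gripper opens to 93 mm and grips with 3 to 60 N. Pads are 15 mm wide; open, the fingers measure 128 mm over their backs; the gripper's body (75 mm by 188 mm) begins 65 mm behind the grasp point.
Start: joints at [59.255, 14.817, 87.949, -0, 77.235, -11.62], TCP at [0.18, 0.52, 0.219] pointing down, gripper open.
Joint ranges: [-179.93, 179.93], [-52.35, 119.4], [10.71, 147.94], [-69.91, 249.91], [12.55, 155.21], [-178.61, 178.61]. Speed limits (degrees/s): [147.25, 147.25, 180, 180, 180, 180].

### API

Orientations are given as a 3x3 rotation matrix whose columns are the frame's x, y, z axes.
In Python, from station import * gives the robot as it stands. The module is installed in compiled form; this text tells all that it offers.
- The arm moves only by the shell command python3 -m inch 'ROWS' [FORCE]. ROWS is JSON, a list of rows, each a list of 7 numbers: the finger opening in m, from 0 to 0.093, then the shift along the tool's x, y, z in m, then the turn, a rotation vector about the tool's x, y, z in degrees. A call has 1 to 20 rows; each row is the pose to reach, as a shift and turn from the pose commanded when the call began, along the tool's axes at that moment; what a row does not reach only later rows make up. A row lasts 1/8 s, in which the tool goes at most 62.5 mm and 10.7 degrees, less where a joint would pass 70% of its speed; a pose out of reach is approached as far as the arm can. A call with a gripper value outside its range is refused whole. The fingers move at their own pace and stop on an object; FORCE is the grip in N (left out, the last holds). Time passes only in rows, so rows that repeat a pose let the fingers close. It gives the time, the measured TCP pose, the force, the opening and the grip force at its end, in the units of the state.
- get_state(): the state, without advancing time (a new reading comes with each control period).
- grab_frame(name): name is "side" or "top"; returns the picture (480x640x3 uint8, red, green, blue); there is no depth.
- get_calibration(name): a dict with "vertical_fov" (degrees; the focal length in pixels is half the picture's height over the tangent of half this angle, whatever the lens; pixels are square), "cx", "cy" (the principal point, pixels), "k1" (the pictures are not rectified: a ray, as slopes to the right and down, at radius r is drawn at 1 + k1 r^2 times it, then the intrinsics apply), "pose" (4x4, takes a point from camera to world coordinates). Camera axes: x right, y down, z forward; pixel columns grow to the right and rows downward; lengths in m; the calibration is good to about 2 mm. A picture is of the moment at which its call begins. get_calibration takes no time and is no camera call.
- close_job(): hands the job in; it is judged then, once.
Trained networks look in the newest picture that a camera, given by its name, has taken for a name from the list of things; names that differ only in an ending like _2 or _b are one class to them, and where a whole thing is asked for, a point or a joint stands for the part that bears it (a point fixed in the world has none). Each returns a list of dicts, best first, with "score" (0 to 1); they miss things now and then, are a little off and sometimes report something else, mostly with a low value. They report only what shows in the picture. A call takes as long as a camera call. They do not tell look-alikes from the thing itself.
- find_in(target, camera): "centre" ([x, y, z] in m, in world coordinates, good to about 4 mm: the middle of the surface that is visible of it).
- silhouettes(target, camera): "mask" (480x640 bool, what is visible of it).
- spot_point(target, camera): "centre" ([x, y, z] in m, in world coordinates, good to about 4 mm: a listed point, or the origin of a listed thing).
The state is a dict: "time": time; "joint_positions": joint angles; "joint_vel": joint speeds; "tau": joint torques, N m; "ee_pos": TCP position; "tcp_rot": TCP orientation; "contact_force": force on the tool from outside, world axes, zero at the start; "torque": the same for the moment, N m; "grip_width": finger opening in m; "gripper_force": force on a finger pad.
Only numpy, scipy, OpenCV 4.12 (cv2) and the standard library are available. Lean on these libraries where they do the work, as an engineer would, in place of code of your own. Each camera call takes 0.05 s, during which the arm holds its last target. There are 200 camera calls.

### The job

Four loose steel nuts lie on the base plate of the probing frame, where they could short the opened control unit. Sweep all four along the plate with the fingertips and off its end into the open parts tray tucked under the edge, without picking them up or pinching them. Leave everything else where it is: the circuit board, the capacitor and the thumbscrew standing beside the nuts, the tray itself and the closed case.

Things in the scene. Friction and masses are not known exactly. Their poses are not given: they have to be found in the camera images.
- plate: Fixed aluminium base plate of the probing frame, 340 mm (its x) by 360 mm (its y), flat, no rim, on feet: its top is 45 mm above the bench. Origin: on the bench under the plate's centre; x points away from the robot (turned up to 0.2 rad), y to the two end edges at +180 and -180 mm. The nuts lie in an open lane around x = -90 mm, clear of both ends; the front edge is at x = -170 mm.
- head (a point): Centre of the underside of the frame's fixed clear drilled head, 140 mm (plate x) by 260 mm (plate y) and 8 mm thick, which hangs 102 mm above the plate over its far part, carried on columns and a spindle 40 mm beyond this point. Knobs on it reach 135 mm above the plate, the probes through it 160 mm.
- nut0: One of four identical loose M10 hex nuts of dark steel, 17 mm across flats, 19.6 mm across corners, 8 mm thick, about 12 g, lying flat on the base plate; it slides when pushed from the side. Origin: centre of its underside, z up its bore.
- nut1: One of four identical loose M10 hex nuts of dark steel, 17 mm across flats, 19.6 mm across corners, 8 mm thick, about 12 g, lying flat on the base plate; it slides when pushed from the side. Origin: centre of its underside, z up its bore.
- nut2: One of four identical loose M10 hex nuts of dark steel, 17 mm across flats, 19.6 mm across corners, 8 mm thick, about 12 g, lying flat on the base plate; it slides when pushed from the side. Origin: centre of its underside, z up its bore.
- nut3: One of four identical loose M10 hex nuts of dark steel, 17 mm across flats, 19.6 mm across corners, 8 mm thick, about 12 g, lying flat on the base plate; it slides when pushed from the side. Origin: centre of its underside, z up its bore.
- tray: Open, shallow steel parts tray, loose on the bench (0.6 kg): 160 mm (its x) by 120 mm (its y), 26 mm high, walls and floor 3 mm. Tucked 15 mm under one end edge of the plate, at plate y = +225 or -225 mm (the end changes), facing the lane, so what slides off that edge drops into it. Axes parallel to the plate's. Origin: centre of its underside.
- case: A closed flat assortment case with a clear lid, 160 x 120 x 26 mm, tucked in the same way under the other end of the plate. To be left alone. Origin: centre of its underside.
- ecu: The opened engine control unit lying loose behind the lane under the clear head: green board 110 mm (x) by 145 mm (y), its top 12 mm above the plate, with two black connectors 38 mm high at its +y end (reaching y = 79 mm). To be left alone. Origin: centre of its underside.
- capacitor: Black electrolytic capacitor standing on end on the plate beside the nuts, 18 mm diameter, 41 mm high with its pins, light and easily tipped. It stands either on the near or the far side of the nuts. To be left standing. Origin: centre of its underside.
- thumbscrew: Knurled steel thumbscrew standing head down on the plate on the other side of the nuts: head 20 mm diameter and 13 mm high, 6 mm shank up to 39 mm. To be left standing. Origin: centre of its underside.
- screwdriver: Screwdriver with a black handle lying on the bench to the left of the frame, about 200 mm long. To be left alone. Origin: middle of its underside.
- fluxjar: Small closed jar, 48 mm diameter, 45 mm high, on the bench to the right. To be left alone. Origin: centre of its underside.
- spool: Solder spool standing on the bench to the right, 54 mm diameter, 40 mm high. To be left alone. Origin: centre of its underside.
There are look-alikes about, which are no part of the job. There is more than one size of the tray; the job needs the largest.

How it is judged (in metres and radians):
At the end, for the whole second after the job is handed in: All four nuts lie at rest inside the open tray (below its rim); the circuit board, capacitor and thumbscrew are within 12 mm, the tray and case within 15 mm and the things on the bench within 20 mm of where they began, and the capacitor and thumbscrew still stand (x of nut0 in the frame of tray between -0.08 and 0.08 m and y of nut0 in the frame of tray between -0.06 and 0.06 m and height (world z) of each of nut0, nut1, nut2, nut3 below 0.028 m and linear speed of each of nut0, nut1, nut2, nut3 below 0.03 m/s and x of nut1 in the frame of tray between -0.08 and 0.08 m and y of nut1 in the frame of tray between -0.06 and 0.06 m and x of nut2 in the frame of tray between -0.08 and 0.08 m and y of nut2 in the frame of tray between -0.06 and 0.06 m and x of nut3 in the frame of tray between -0.08 and 0.08 m and y of nut3 in the frame of tray between -0.06 and 0.06 m and distance of each of ecu, capacitor, thumbscrew from where it was at the start of the episode below 0.012 m and distance of each of tray, case from where it was at the start of the episode below 0.015 m and distance of each of screwdriver, fluxjar, spool from where it was at the start of the episode below 0.02 m and angle between each of capacitor, thumbscrew, ecu, tray's own z axis and vertical below 0.3 rad); the robot touches nothing.
It fails at once if a nut is lifted: it rises more than 20 mm above the plate (z of any of nut0, nut1, nut2, nut3 in the frame of plate above 0.065 m).
It fails at once if a nut is pinched, or pressed on, with more than 15 N (contact force between any of nut0, nut1, nut2, nut3 and the fingers above 15 N).
It fails at once if the circuit board, the capacitor or the thumbscrew is shifted by more than 12 mm or tipped (distance of any of ecu, capacitor, thumbscrew from where it was at the start of the episode above 0.012 m or angle between any of capacitor, thumbscrew's own z axis and vertical above 0.35 rad).
It fails at once if the tray or the closed case is shifted by more than 15 mm (distance of any of tray, case from where it was at the start of the episode above 0.015 m).
It fails at once if the screwdriver, the jar or the solder spool on the bench is shifted by more than 20 mm (distance of any of screwdriver, fluxjar, spool from where it was at the start of the episode above 0.02 m).
It also fails if it takes over 64 s, if anything falls off the work surface, if the arm or the gripper's body presses on something with over 40 N, if the wrist force passes 120 N, or if a joint passes its speed limit or range.

## Working session

There is one attempt and no reset: what is moved stays moved. The work goes in short steps, Python scripts to look and compute and a shell command to move; the robot and the scene stay as the last step left them, time stands still between calls to the robot, and variables do not carry over. Pictures are saved under pics/ and viewed, at most 10 in all, crops included, and the job is handed in when it is done.

```bash
mkdir -p pics; cat > h.py <<'E'
from station import *
import numpy as np, cv2
def cal(n):
    c=get_calibration(n); f=240/np.tan(np.radians(c["vertical_fov"]/2)); return c,f
def pix(n,P):
    c,f=cal(n); T=np.linalg.inv(np.array(c["pose"])); p=T[:3,:3]@np.array(P)+T[:3,3]
    s=p[:2]/p[2]; s=s*(1+c["k1"]*(s@s)); return np.array([c["cx"]+f*s[0],c["cy"]+f*s[1]])
def ray(n,u,v,z):
    c,f=cal(n); d=np.array([(u-c["cx"])/f,(v-c["cy"])/f]); s=d.copy()
    for _ in range(20): s=d/(1+c["k1"]*(s@s))
    T=np.array(c["pose"]); r=T[:3,:3]@np.array([*s,1]); o=T[:3,3]; return o+r*(z-o[2])/r[2]
E
python3 - <<'E'
from h import *
for n in("side","top"):
    cv2.imwrite(f"pics/{n}0.png",grab_frame(n)[:,:,::-1]); c=get_calibration(n); print(n,c["vertical_fov"],np.round(c["pose"],3).tolist())
for n in("side","top"):
  for t in("plate","head","nut0","tray","case","ecu","capacitor","thumbscrew","screwdriver","fluxjar","spool"):
    r=spot_point(t,n)
    print(n,t,[(np.round(d["centre"],3).tolist(),round(d["score"],2),pix(n,d["centre"]).astype(int).tolist()) for d in r])
s=get_state();print(s["time"],np.round(s["tcp_rot"],3).tolist(),s["ee_pos"])
E
```

```text
side 55.81440829848495 [[0.916, -0.276, 0.289, 0.21], [-0.4, -0.619, 0.676, -0.745], [-0.007, -0.735, -0.678, 0.852], [0.0, 0.0, 0.0, 1.0]]
top 53.02407730775122 [[0.027, -0.995, 0.095, 0.442], [-1.0, -0.027, -0.0, 0.005], [0.003, -0.095, -0.995, 1.198], [0.0, 0.0, 0.0, 1.0]]
side plate [([0.607, 0.018, 0.003], 0.72, [340, 253])]
side head [([0.714, 0.018, 0.145], 0.9, [380, 201])]
side nut0 [([0.529, -0.015, 0.046], 0.63, [318, 258]), ([0.503, 0.059, 0.046], 0.46, [297, 242]), ([0.517, -0.076, 0.047], 0.45, [324, 276]), ([0.533, 0.118, 0.045], 0.38, [299, 226])]
side tray [([0.531, 0.246, 0.004], 0.88, [283, 210]), ([0.763, 0.337, 0.0], 0.87, [340, 176]), ([0.317, 0.23, 0.001], 0.85, [213, 234])]
side case [([0.515, -0.2, -0.001], 0.85, [345, 327]), ([0.574, -0.004, 0.046], 0.67, [332, 250]), ([0.502, 0.062, 0.045], 0.49, [296, 242])]
side ecu [([0.673, 0.032, 0.044], 0.85, [360, 231]), ([0.609, 0.017, 0.002], 0.75, [341, 253])]
side capacitor [([0.457, 0.03, 0.042], 0.57, [285, 256])]
side thumbscrew [([0.576, -0.006, 0.046], 0.61, [333, 250])]
side screwdriver [([0.541, 0.443, -0.
[... 404 characters left out ...]
0.249, -0.003], 0.8, [222, 251]), ([0.763, 0.335, 0.004], 0.8, [193, 158]), ([0.311, 0.233, 0.004], 0.66, [224, 338])]
top case [([0.516, -0.2, 0.004], 0.85, [401, 260]), ([0.457, 0.035, 0.043], 0.26, [306, 281])]
top ecu [([0.678, 0.032, 0.042], 0.62, [310, 191])]
top capacitor [([0.459, 0.032, 0.042], 0.41, [307, 280])]
top thumbscrew [([0.535, 0.118, 0.047], 0.53, [273, 248]), ([0.574, -0.005, 0.046], 0.48, [324, 233])]
top screwdriver [([0.538, 0.444, -0.0], 0.77, [146, 244])]
top fluxjar [([0.494, -0.431, 0.002], 0.68, [492, 272])]
top spool [([0.608, -0.451, 0.001], 0.76, [499, 227])]
1.2 [[-0.945, 0.328, 0.0], [0.328, 0.945, -0.0], [-0.0, 0.0, -1.0]] [0.18018755 0.51965712 0.21865826]
```

```bash
python3 - <<'E'
import cv2
a=cv2.imread("pics/side0.png");cv2.imwrite("pics/sc.png",cv2.resize(a[150:350,180:440],(780,600),interpolation=cv2.INTER_CUBIC))
a=cv2.imread("pics/top0.png");cv2.imwrite("pics/tc.png",cv2.resize(a[130:350,160:450],(791,600),interpolation=cv2.INTER_CUBIC))
E
```

```text
(no output)
```

View pics/sc.png

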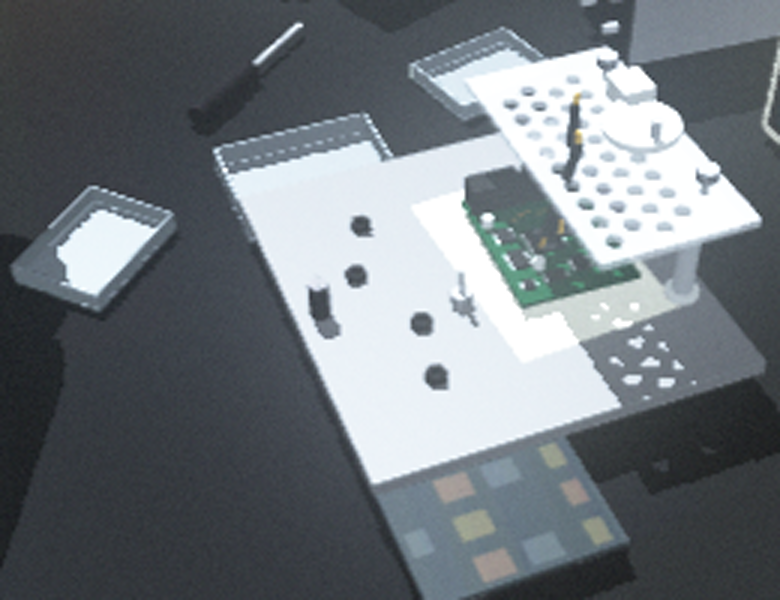

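View pics/tc.png

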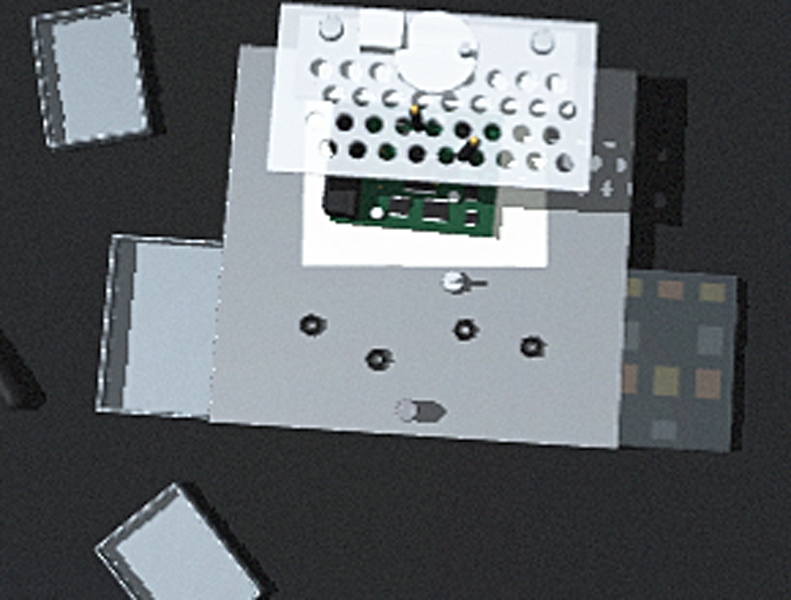

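Three trays are in view: at side-crop (305,160), (95,250) and (480,70). The first, at top-crop (160,325), is the largest. It is the one tucked under the plate's +y end facing the lane, and the enlarged crop confirms this. The four nuts are at top-crop (312,324), (378,358), (465,329) and (532,346). The capacitor is on the near side at (408,410), and the thumbscrew is on the far side at (455,282).

```bash
python3 - <<'E'
from h import *
def q(u,v,z,n="top",s=(791/290,600/220),o=(160,130)): return ray(n,u/s[0]+o[0],v/s[1]+o[1],z)
A=q(210,421,.045);B=q(620,447,.045);print("front corners",A,B,np.linalg.norm(A-B))
yd=(A-B)[:2];yd/=np.linalg.norm(yd);xd=np.array([yd[1],-yd[0]]);print("yaw",np.degrees(np.arctan2(xd[1],xd[0])))
O=(A+B)[:2]/2+.17*xd;print("O",O)
S=lambda u,v,z:q(u,v,z,"side",(3,3),(180,150))
N=dict(n0=((312,324),(361,225),.053),n1=((378,358),(356,275),.053),n2=((465,329),(422,323),.053),n3=((532,346),(436,376),.053),cap=((404,410),(318,283),.086),thumb=((452,281),(461,290),.055))
for k,(t,s,z) in N.items():
    a=q(*t,z);b=S(*s,z);m=((a+b)/2)[:2]
    print(k,a[:2].round(3),b[:2].round(3),"plate",(np.array([xd,yd])@(m-O)).round(3))
for x,y in((-.088,-.13),(-.088,.0),(-.088,.195)):print("goal",x,y,O+x*xd+y*yd)
s=get_state();R=np.array(s["tcp_rot"]);p=np.array(s["ee_pos"]);g=np.array([*(O-.088*xd-.13*yd),.12]);print("tool shift",R.T@(g-p))
E
```

```text
front corners [0.44607179 0.20123482 0.045     ] [ 0.43321328 -0.15900178  0.045     ] 0.36046601526013633
yaw -2.044283422081146
O [0.60953434 0.01505229]
n0 [0.533 0.114] [0.533 0.114] plate [-0.08   0.096]
n1 [0.505 0.055] [0.504 0.055] plate [-0.106  0.036]
n2 [ 0.533 -0.02 ] [ 0.532 -0.021] plate [-0.076 -0.038]
n3 [ 0.519 -0.079] [ 0.518 -0.08 ] plate [-0.087 -0.098]
cap [0.46 0.03] [0.46  0.026] plate [-0.15   0.008]
thumb [ 0.574 -0.008] [ 0.578 -0.   ] plate [-0.033 -0.02 ]
goal -0.088 -0.13 [ 0.516953   -0.11172584]
goal -0.088 0.0 [0.52159035 0.01819142]
goal -0.088 0.195 [0.52854637 0.21306731]
tool shift [-0.52504455 -0.48619201  0.0986631 ]
```

```bash
python3 -m inch '[[0.01,-0.05,-0.03,0.0,0,0,9],[0.01,-0.1,-0.06,0.0,0,0,18],[0.01,-0.15,-0.09,0.01,0,0,27],[0.01,-0.2,-0.12,0.02,0,0,36],[0.01,-0.25,-0.155,0.03,0,0,45],[0.01,-0.3,-0.185,0.04,0,0,54],[0.01,-0.35,-0.215,0.055,0,0,63],[0.01,-0.4,-0.25,0.07,0,0,72.9],[0.01,-0.44,-0.275,0.085,0,0,72.9],[0.01,-0.474,-0.294,0.099,0,0,72.9],[0.01,-0.474,-0.294,0.099,0,0,72.9],[0.01,-0.474,-0.294,0.099,0,0,72.9]]' 10
cat >> h.py <<'E'
O=np.array([.6095,.0151]);yd=np.array([.0357,.9994]);xd=np.array([.9994,-.0357])
def pl(p): return np.array([xd@(np.array(p)[:2]-O),yd@(np.array(p)[:2]-O)])
E
python3 - <<'E'
from h import *
s=get_state();print(s["time"],pl(s["ee_pos"]),s["ee_pos"],np.round(s["tcp_rot"],3).tolist(),s["grip_width"])
cv2.imwrite("pics/s1.png",grab_frame("side")[150:350,180:440,::-1].repeat(3,0).repeat(3,1))
E
```

```text
time: 2.7
ee_pos: [0.5312, 0.0869, 0.1196]
tcp_rot: [[0.036, 0.999, -0.001], [0.999, -0.036, 0.0], [0.0, -0.001, -1.0]]
contact_force: [0.2, 0.2, 0.4]
grip_width: 0.0099
gripper_force: 0.0
2.7 [-0.08084206  0.06898303] [0.531175   0.08692232 0.11959683] [[0.036, 0.999, -0.001], [0.999, -0.036, 0.0], [0.0, -0.001, -1.0]] 0.009923827909760903
```

View pics/s1.png

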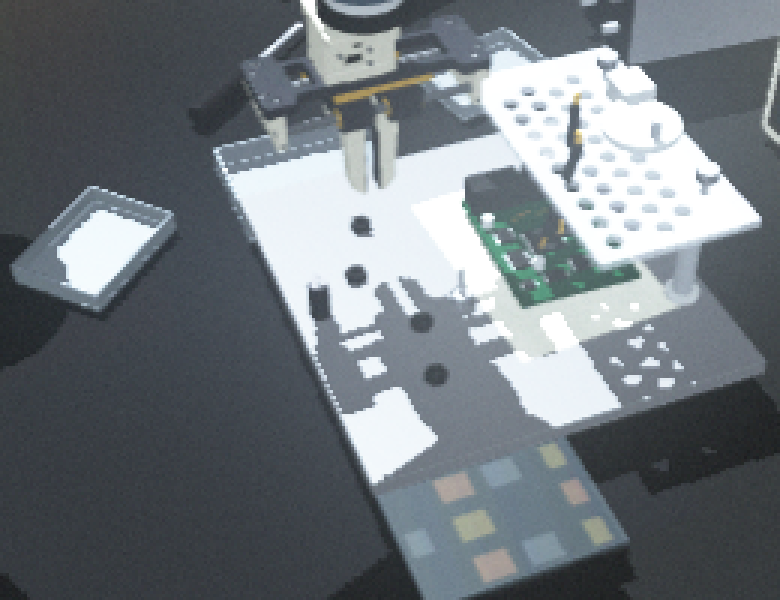

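The fingers are upright and aligned, just behind nut0 at crop (360,225). All is clear, so I lower them and sweep nut0.

```bash
python3 -m inch '[[0.01,0,0,0.03,0,0,0],[0.01,0,0,0.055,0,0,0],[0.01,0,0,0.068,0,0,0],[0.01,0,0,0.072,0,0,0],[0.01,0.01,0,0.072,0,0,0],[0.01,0.022,0,0.072,0,0,0],[0.01,0.036,0,0.072,0,0,0],[0.01,0.05,0,0.072,0,0,0],[0.01,0.064,0,0.072,0,0,0],[0.01,0.078,0,0.072,0,0,0],[0.01,0.092,0,0.072,0,0,0],[0.01,0.106,0,0.072,0,0,0],[0.01,0.121,0,0.072,0,0,0],[0.01,0.121,0,0.072,0,0,0],[0.01,0.121,0,0.04,0,0,0],[0.01,0.121,0,0,0,0,0]]'
python3 - <<'E'
from h import *
s=get_state();print(s["time"],pl(s["ee_pos"]))
cv2.imwrite("pics/s2.png",grab_frame("side")[150:350,180:440,::-1].repeat(3,0).repeat(3,1))
E
```

```text
time: 4.75
ee_pos: [0.5351, 0.207, 0.1194]
tcp_rot: [[0.035, 0.999, -0.003], [0.999, -0.035, -0.001], [-0.001, -0.003, -1.0]]
contact_force: [1.1, -0.2, 0.0]
grip_width: 0.01
gripper_force: 0.0
4.75 [-0.08125231  0.18912449]
```

View pics/s2.png

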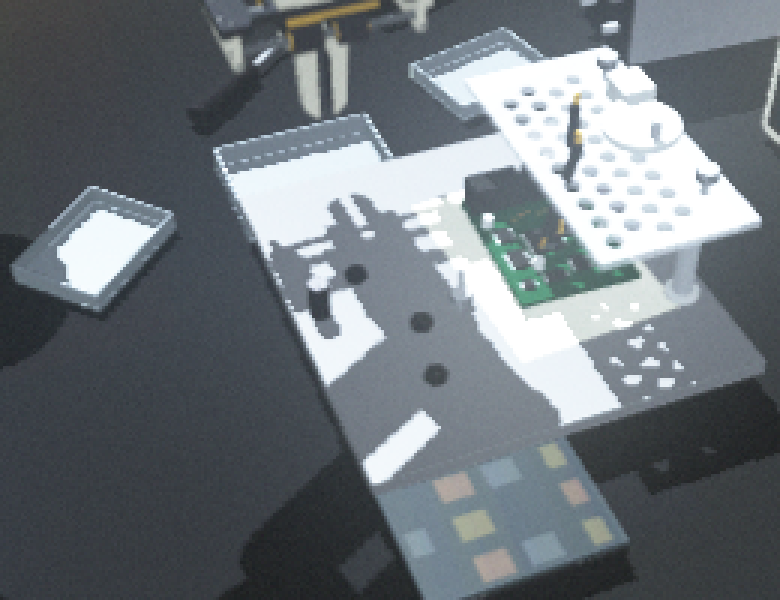

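Nut0 has left the plate and everything else stands. Next is nut1 at crop (356,273).

```bash
python3 -m inch '[[0.01,-0.05,-0.006,0,0,0,0],[0.01,-0.1,-0.012,0,0,0,0],[0.01,-0.15,-0.019,0,0,0,0],[0.01,-0.181,-0.023,0,0,0,0],[0.01,-0.181,-0.023,0.02,0,0,0],[0.01,-0.181,-0.023,0.05,0,0,0],[0.01,-0.181,-0.023,0.072,0,0,0],[0.01,-0.177,-0.023,0.072,0,0,0],[0.01,-0.165,-0.023,0.072,0,0,0],[0.01,-0.15,-0.023,0.072,0,0,0],[0.01,-0.134,-0.023,0.072,0,0,0],[0.01,-0.118,-0.023,0.072,0,0,0],[0.01,-0.102,-0.023,0.072,0,0,0],[0.01,-0.086,-0.023,0.072,0,0,0],[0.01,-0.07,-0.023,0.072,0,0,0],[0.01,-0.054,-0.023,0.072,0,0,0],[0.01,-0.038,-0.023,0.072,0,0,0],[0.01,-0.02,-0.023,0.072,0,0,0],[0.01,0,-0.023,0.072,0,0,0],[0.01,0.001,-0.023,0.072,0,0,0]]'
python3 -m inch '[[0.01,0,0,-0.03,0,0,0],[0.01,0,0,-0.072,0,0,0],[0.01,0,0,-0.072,0,0,0]]'
python3 - <<'E'
from h import *
s=get_state();print(s["time"],pl(s["ee_pos"]))
a=grab_frame("side")[150:350,180:380,::-1].repeat(3,0).repeat(2,1);b=grab_frame("top")[150:350,180:380,::-1].repeat(3,0).repeat(2,1)
cv2.imwrite("pics/s3.png",cv2.hconcat([a,b]))
E
```

```text
time: 7.3
ee_pos: [0.513, 0.2109, 0.0476]
tcp_rot: [[0.033, 0.999, 0.0], [0.999, -0.033, 0.0], [0.0, 0.0, -1.0]]
contact_force: [-0.2, -1.0, -0.3]
grip_width: 0.0103
gripper_force: 0.0
time: 7.68
ee_pos: [0.5155, 0.2095, 0.123]
tcp_rot: [[0.035, 0.999, 0.007], [0.999, -0.035, 0.001], [0.001, 0.007, -1.0]]
contact_force: [-0.0, 0.9, 0.5]
grip_width: 0.0101
gripper_force: 0.0
7.675 [-0.10088735  0.19096473]
```

View pics/s3.png

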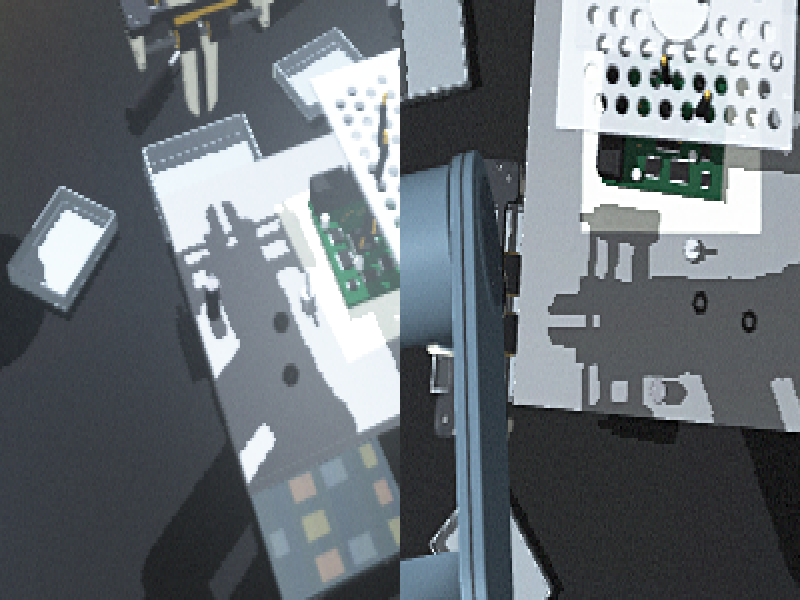

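Nuts 0 and 1 are off the plate. Nuts 2 and 3 remain at top-half crop (700,302) and (749,321), undisturbed. Nut2 is next.

```bash
python3 -m inch '[[0.01,-0.055,0.005,0,0,0,0],[0.01,-0.11,0.01,0,0,0,0],[0.01,-0.165,0.015,0,0,0,0],[0.01,-0.22,0.02,0,0,0,0],[0.01,-0.257,0.022,0,0,0,0],[0.01,-0.257,0.022,0.01,0,0,0],[0.01,-0.257,0.022,0.04,0,0,0],[0.01,-0.257,0.022,0.065,0,0,0],[0.01,-0.257,0.022,0.072,0,0,0],[0.01,-0.253,0.022,0.072,0,0,0],[0.01,-0.24,0.022,0.072,0,0,0],[0.01,-0.225,0.022,0.072,0,0,0],[0.01,-0.21,0.021,0.072,0,0,0],[0.01,-0.194,0.02,0.072,0,0,0],[0.01,-0.178,0.019,0.072,0,0,0],[0.01,-0.162,0.018,0.072,0,0,0],[0.01,-0.146,0.017,0.072,0,0,0],[0.01,-0.13,0.016,0.072,0,0,0],[0.01,-0.114,0.015,0.072,0,0,0],[0.01,-0.098,0.014,0.072,0,0,0]]'
python3 -m inch '[[0.01,0.016,-0.001,0,0,0,0],[0.01,0.032,-0.002,0,0,0,0],[0.01,0.048,-0.002,0,0,0,0],[0.01,0.064,-0.002,0,0,0,0],[0.01,0.08,-0.002,0,0,0,0],[0.01,0.098,-0.002,0,0,0,0],[0.01,0.1,-0.002,0,0,0,0],[0.01,0.1,-0.002,-0.03,0,0,0],[0.01,0.1,-0.002,-0.072,0,0,0],[0.01,0.1,-0.002,-0.072,0,0,0]]'
python3 - <<'E'
from h import *
s=get_state();print(s["time"],pl(s["ee_pos"]))
a=grab_frame("side")[150:350,180:380,::-1].repeat(3,0).repeat(3,1)
cv2.imwrite("pics/s4.png",a)
for n in("side","top"):print([(pl(d["centre"]).round(3),round(d["score"],2)) for d in spot_point("nut0",n)])
E
```

```text
time: 10.28
ee_pos: [0.5235, 0.112, 0.0477]
tcp_rot: [[0.035, 0.999, 0.0], [0.999, -0.035, -0.0], [-0.0, 0.0, -1.0]]
contact_force: [0.4, -0.7, 0.0]
grip_width: 0.0098
gripper_force: 0.1
time: 11.52
ee_pos: [0.5276, 0.2111, 0.1231]
tcp_rot: [[0.035, 0.999, 0.007], [0.999, -0.035, 0.001], [0.001, 0.007, -1.0]]
contact_force: [-0.3, 0.1, 0.0]
grip_width: 0.0099
gripper_force: 0.0
11.525 [-0.08889799  0.19299237]
[(array([-0.084, -0.096]), 0.62), (array([-0.031, -0.02 ]), 0.21)]
[(array([-0.09 , -0.097]), 0.52), (array([-0.078, -0.034]), 0.42)]
```

View pics/s4.png

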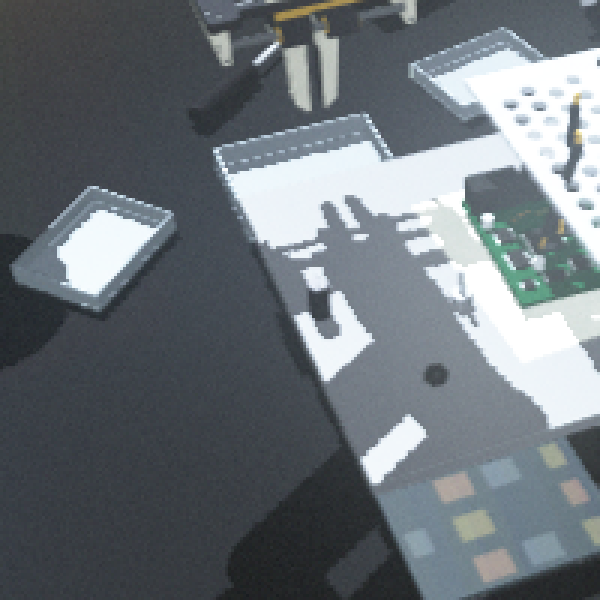

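Only nut3 at crop (435,374) remains; the capacitor and thumbscrew are standing.

```bash
python3 -m inch '[[0.01,-0.055,0,0,0,0,0],[0.01,-0.11,0,0,0,0,0],[0.01,-0.165,0,0,0,0,0],[0.01,-0.22,0,0,0,0,0],[0.01,-0.275,0,0,0,0,0],[0.01,-0.319,0.002,0,0,0,0],[0.01,-0.319,0.002,0.01,0,0,0],[0.01,-0.319,0.002,0.04,0,0,0],[0.01,-0.319,0.002,0.065,0,0,0],[0.01,-0.319,0.002,0.072,0,0,0],[0.01,-0.315,0.002,0.072,0,0,0],[0.01,-0.302,0.002,0.072,0,0,0],[0.01,-0.287,0.002,0.072,0,0,0],[0.01,-0.271,0.001,0.072,0,0,0],[0.01,-0.255,0,0.072,0,0,0],[0.01,-0.239,0,0.072,0,0,0],[0.01,-0.223,0,0.072,0,0,0],[0.01,-0.207,0,0.072,0,0,0],[0.01,-0.191,0,0.072,0,0,0],[0.01,-0.175,0,0.072,0,0,0]]'
python3 -m inch '[[0.01,0.016,0,0,0,0,0],[0.01,0.032,0,0,0,0,0],[0.01,0.048,0,0,0,0,0],[0.01,0.064,0,0,0,0,0],[0.01,0.08,0,0,0,0,0],[0.01,0.096,0,0,0,0,0],[0.01,0.112,0,0,0,0,0],[0.01,0.128,0,0,0,0,0],[0.01,0.144,0,0,0,0,0],[0.01,0.16,0,0,0,0,0],[0.01,0.175,0,0,0,0,0],[0.01,0.177,0,0,0,0,0],[0.01,0.177,0,-0.03,0,0,0],[0.01,0.177,0,-0.08,0,0,0],[0.01,0.2,-0.03,-0.14,0,0,0],[0.01,0.23,-0.08,-0.17,0,0,0],[0.01,0.26,-0.13,-0.17,0,0,0],[0.01,0.29,-0.18,-0.17,0,0,0],[0.01,0.33,-0.23,-0.17,0,0,0],[0.01,0.37,-0.28,-0.17,0,0,0]]'
python3 -m inch '[[0.01,0.03,-0.02,0,0,0,0],[0.01,0.03,-0.02,0,0,0,0]]'
python3 - <<'E'
from h import *
a=cv2.resize(grab_frame("side")[150:350,180:380,::-1],(400,400));b=cv2.resize(grab_frame("top")[200:320,180:300,::-1],(400,400),interpolation=cv2.INTER_CUBIC)
cv2.imwrite("pics/s5.png",cv2.hconcat([a,b]))
for n in("side","top"):
  for t in("nut0","capacitor","thumbscrew","tray"):print(n,t,[(pl(d["centre"]).round(3),np.round(d["centre"][2],3),round(d["score"],2)) for d in spot_point(t,n)])
E
```

```text
time: 14.18
ee_pos: [0.519, 0.0371, 0.0476]
tcp_rot: [[0.035, 0.999, 0.0], [0.999, -0.035, 0.0], [0.0, 0.0, -1.0]]
contact_force: [-0.5, 0.4, -0.0]
grip_width: 0.0097
gripper_force: 0.1
time: 16.68
ee_pos: [0.2537, 0.4138, 0.218]
tcp_rot: [[0.036, 0.999, 0.001], [0.999, -0.036, 0.0], [0.0, 0.001, -1.0]]
contact_force: [0.2, 0.8, 0.5]
grip_width: 0.0097
gripper_force: 0.0
time: 16.92
ee_pos: [0.2347, 0.4451, 0.2176]
tcp_rot: [[0.032, 0.999, -0.0], [0.999, -0.032, 0.0], [0.0, -0.0, -1.0]]
contact_force: [0.7, -0.4, -0.2]
grip_width: 0.0101
gripper_force: 0.0
side nut0 []
side capacitor [(array([0.066, 0.017]), np.float64(0.046), 0.73), (array([-0.15 ,  0.009]), np.float64(0.042), 0.58)]
side thumbscrew [(array([-0.032, -0.023]), np.float64(0.046), 0.58), (array([-0.152,  0.01 ]), np.float64(0.042), 0.46), (array([0.104, 0.004]), np.float64(0.149), 0.45)]
side tray [(array([0.142, 0.33 ]), np.float64(-0.0), 0.7), (array([-0.301,  0.206]), np.float64(-0.003), 0.67), (array([-0.084,  0.232]), np.float64(0.004), 0.66), (array([-0.031, -0.024]), np.float64(0.045), 0.38)]
top nut0 [(array([-0.11 ,  0.198]), np.float64(0.014), 0.58), (array([-0.074,  0.208]), np.float64(0.012), 0.45), (array([-0.098, -0.449]), np.float64(0.0), 0.42)]
top capacitor [(array([-0.152,  0.012]), np.float64(0.044), 0.56)]
top thumbscrew [(array([-0.033, -0.021]), np.float64(0.043), 0.56)]
top tray [(array([-0.089,  0.231]), np.float64(-0.001), 0.82), (array([-0.304,  0.209]), np.float64(0.004), 0.77), (array([0.14 , 0.324]), np.float64(-0.001), 0.67)]
```

View pics/s5.png

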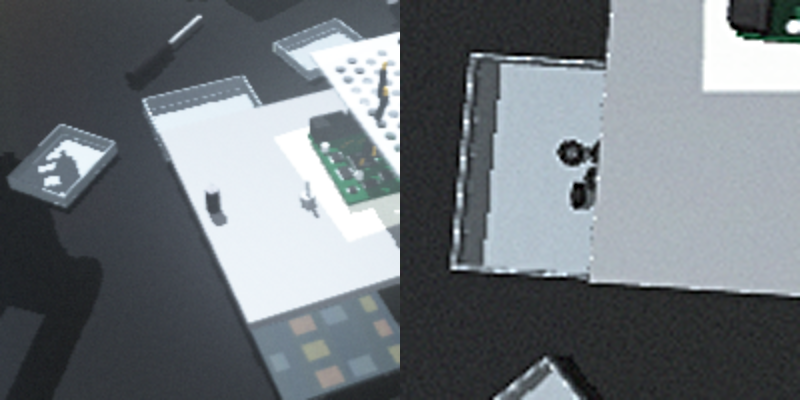

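The plate lane is empty. The tray shows four nuts at right-crop (572,152), (597,152), (580,195) and (594,180), the last two partly under the edge or overlapping. The capacitor, thumbscrew and tray have not moved. Handing in.

```bash
python3 -c "from station import *; print(close_job())"
```

```text
the job is handed in; nothing more can be done
None
```

I swept all four nuts off the plate's +y end into the large open tray and handed the job in at about 17 s; in the last pictures the capacitor, thumbscrew and tray were where they started, two of the nuts were partly hidden by the plate edge, and the hand-in returned no verdict.

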